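Lay the slide carton down and shut the transport box

TASK

The carton of slides standing on end in the open grey box is too tall for the lid: tip it over so that it lies flat on a broad face inside the box. Then swing the lid over by its grip bar and lower it gently until it is fully shut, without letting it drop, and let go. Do not disturb the two stain bottles and the dish beside the box.

Things in the scene. Friction and masses are not known exactly. Their poses are not given: they have to be found in the camera images.
- box: grey sheet-metal box, open at the top, fixed to the desk, 90 mm (its x) by 170 mm (its y) by 46 mm high, walls and bottom 5 mm thick. Origin: centre of its underside, at desk height. Its x axis points from the front wall to the rear wall, where the lid is hinged; its y axis along its length to its left end (seen from the robot).
- floor_step (a point): middle of the step in the box's floor, 40 mm left of the box's origin (its y), 10 mm above the desk. A black rubber pad, top 10 mm above the desk, covers the floor from here to the right end wall; left of it a slot 40 mm wide, its bottom 5 mm above the desk, runs to the left end wall. The step is the stop for the carton's base.
- lid (a joint): hinge of the lid, rad: 0 is shut (lid level on the box), 1.57 vertical, 2.2 the open stop; at the start it leans open beyond vertical. The hinge has slight friction (0.05 N m) and damping (0.003 N m s/rad), too little to hold the lid: well past vertical it falls shut unless held. Lid: aluminium plate 94 by 174 by 5 mm, with its bar 0.22 kg.
- lid_hinge (a point): point on the lid's hinge axis at mid-length, on the box's top rear edge: 47.5 mm behind the box's origin (along its x), 49.5 mm above the desk. The axis runs along the box's y.
- lid_bar (a point): middle of the lid's grip bar: round steel, 10 mm thick, 100 mm long, parallel to the hinge, 132 mm from its axis and 38 mm beyond the lid's free edge, on an arm at each end. It can be pinched from above at any lid angle and turns between the fingers. At lid angle q it is 132 mm x cos(q) in front of the hinge (towards the box's front) and 132 mm x sin(q) above it.
- carton: white and green carton, 53 (its x) by 82 (y) by 28 mm (z), 0.17 to 0.34 kg. Origin: centre of its -z broad face. It starts standing on end in the slot: y axis up, z axis to the box's left end, top 87 mm above the desk, 2 to 10 mm short of the step. Pushed high on its left face towards the right end it meets the step and tips onto the pad, below the rim.
- stain_bottle_a: brown glass bottle, 30 mm across, 74 mm tall, standing right of the box; origin under its centre. Bystander.
- stain_bottle_b: the other, equal brown bottle, right of the box. Bystander.
- dish: round pink culture dish, 64 mm across, 11 mm high, lying left of the box; origin under its centre. Bystander.
Things that resemble listed ones, but are neither listed nor needed, are in the scene too. Leave any red look-alike of the carton alone.

How it is judged:
By the outcome, as a careful person would: the job done as asked, in the order asked, and still so for the second after the job is handed in, with the robot touching nothing.
It also fails if it takes over 45 s, if anything falls off the work surface, if the arm or the gripper's body presses on something with over 40 N, if the wrist force passes 120 N, or if a joint passes its speed limit or range.

ROBOT

A 6-joint arm with a two-finger parallel gripper is mounted at the origin on a cart in front of the work surface, level with it; the furniture and walls round the work are solid. World frame = base frame: x ahead of the robot, y to its left, z up, the work surface at z = 0. Lengths are in mm, angles in rad, forces in N, time in s.
With the tool pointing down it reaches from about 400 to 925 mm from the base axis. Payload 12.5 kg.
Tool frame: the origin (TCP) lies at the very end of the fingers, on their centre line; the grasp point (between the pads) lies 19 mm behind it (env.grasp_offset is the distance from the TCP to the grasp point, in mm); z points along the fingers, y is the direction in which the jaws open and shut (so a half turn about z gives the same grasp; the last joint's range is limited). The gripper opens to 95 mm and grips with 3 to 60 N. Pads are 20 mm wide; open, the fingers measure 119 mm over their backs; the gripper's body (75 mm by 180 mm) begins 59 mm behind the grasp point.
Start: joints at [-1.429, 0.491, 1.559, -0, 1.092, -0.106], TCP at [153.317, -605.921, 214.661] pointing down, gripper open.
Joint ranges: [-3.1, 3.1], [-0.84, 2.19], [0.05, 2.79], [-1.13, 4.28], [0.06, 2.93], [-2.69, 2.69]. Speed limits (rad/s): [2.22, 2.22, 2.79, 3.14, 3.14, 3.14].

INTERFACE

Orientations are given as [roll, pitch, yaw] about the fixed x, y, z axes, in that order (R = Rz(yaw) Ry(pitch) Rx(roll)).
In Python, from cell import env gives the robot as it stands. The module is installed in compiled form; this text tells all that it offers.
- The arm moves only by the shell command python3 -m pendant 'ROWS'. ROWS is JSON, one flat list of numbers, 5 for each row, row after row: the shift along the tool's x, y, z as a fraction of full scale, then the turn about the tool's z as a fraction of full scale, then the gripper's target within -1 to 1 (shut at 1, half-way at 0, fully open at -1). In form: [x, y, z, turn, grip, x, y, z, turn, grip, ...]. A call has 1 to 10 rows; each row shifts and turns the commanded pose from where the row before left it, along the tool's axes as they then stand; what a row does not reach is not made up. Full scale, the value 1, is 0.4 m for a shift and 180 degrees for a turn. A row lasts 1/8 s, in which the tool goes at most 62.5 mm and 10.7 degrees, less where a joint would pass 70% of its speed; a pose out of reach is approached as far as the arm can. A call with a number of a shift or a turn outside -1 to 1 is refused whole. A call with a gripper value outside its range is refused whole. The fingers move at their own pace and stop on an object; the grip force is fixed at half the most. Time passes only in rows, so rows that do not move let the fingers close. It gives the time, the measured TCP pose, the force and the opening at its end, in the units of the state.
- env.state(): the state, without advancing time (a new reading comes with each control period).
- env.read_camera(name): name is "scene" or "top" or "wrist"; returns the picture (400x640x3 uint8, red, green, blue); there is no depth.
- env.camera_model(name): a dict with "fx", "fy", "cx", "cy" (pixels), "k1" (the pictures are not rectified: a ray, as slopes to the right and down, at radius r is drawn at 1 + k1 r^2 times it, then the intrinsics apply), "view" (4x4, takes a point from world to camera coordinates); the wrist camera has in their place "tool_from_camera" (4x4, takes a point from camera to tool coordinates, whose origin is the TCP and whose axes are the flange's). Camera axes: x right, y down, z forward; pixel columns grow to the right and rows downward; lengths in mm; the calibration is good to about 2 mm. A picture is of the moment at which its call begins: read the wrist's pose just before it. camera_model takes no time and is no camera call.
- env.job_done(): hands the job in, once; it reports no verdict.
Trained networks look in the newest picture that a camera, given by its name, has taken for a name from the list of things; names that differ only in an ending like _2 or _b are one class to them, and where a whole thing is asked for, a point or a joint stands for the part that bears it (a point fixed in the world has none). Each returns a list of dicts, best first, with "confidence" (0 to 1); they miss things now and then, are a little off and sometimes report something else, mostly with a low value. They report only what shows in the picture. A call takes as long as a camera call. They do not tell look-alikes from the thing itself.
- env.masks_of(thing, camera): "region" (400x640 bool, what is visible of it).
- env.landmark_of(thing, camera): "xyz" ([x, y, z] in mm, in world coordinates, good to about 4 mm: a listed point, or the origin of a listed thing).
The state is a dict: "t": time; "joints": joint angles; "qvel": joint speeds; "tau": joint torques, N m; "eef_pos": TCP position; "tcp_rot": TCP orientation; "ft_force": force on the tool from outside, world axes, zero at the start; "moment": the same for the moment, N m; "opening": opening from 0.0 (shut) to 1.0 (fully open).
Only numpy, scipy, OpenCV 4.12 (cv2) and the standard library are available. Lean on these libraries where they do the work, as an engineer would, in place of code of your own. Each camera call takes 0.05 s, during which the arm holds its last target.

## Working session

There is one attempt and no reset: what is moved stays moved. The work goes in short steps, Python scripts to look and compute and a shell command to move; the robot and the scene stay as the last step left them, time stands still between calls to the robot, and variables do not carry over. Pictures are saved under pics/ and viewed, and the job is handed in when it is done.

```bash
mkdir -p pics; ls
python3 - <<'E'
from cell import env
import cv2
for n in ("scene","top"):
    im=env.read_camera(n); cv2.imwrite(f"pics/{n}0.png",im[:,:,::-1])
    for th in ("box","carton","floor_step","lid_hinge","lid_bar","stain_bottle_a","dish"):
        r=env.landmark_of(th,n)
        print(n,th,[([round(float(v)) for v in a["xyz"]],round(float(a["confidence"]),2)) for a in r][:4])
s=env.state(); print({k:(v if not hasattr(v,'round') else v.round(3)) for k,v in s.items()})
m=env.camera_model("wrist"); print(m)
E
```

```text
pics
scene box [([533, -38, -4], 0.96)]
scene carton [([523, 11, 50], 0.9), ([642, 137, 38], 0.89), ([717, 44, 42], 0.61)]
scene floor_step [([525, 5, 10], 0.77)]
scene lid_hinge [([578, -28, 50], 0.87)]
scene lid_bar [([654, -18, 153], 0.88), ([592, -178, 1], 0.59)]
scene stain_bottle_a [([517, -181, 1], 0.93), ([588, -175, -1], 0.54)]
scene dish [([506, 138, 0], 0.66)]
top box [([524, -37, -2], 0.93)]
top carton [([716, 35, 38], 0.96), ([643, 134, 42], 0.79), ([521, 1, 51], 0.53)]
top floor_step [([522, 3, 10], 0.73)]
top lid_hinge [([585, -32, 49], 0.97)]
top lid_bar [([656, -15, 156], 0.81), ([582, -31, 48], 0.55)]
top stain_bottle_a [([584, -175, -2], 0.78), ([517, -175, 2], 0.58)]
top dish [([507, 142, 2], 0.72)]
{'t': 0.8, 'joints': array([-1.429,  0.491,  1.559,  0.   ,  1.092, -0.106]), 'qvel': array([-0.001,  0.001, -0.001, -0.001,  0.002, -0.001]), 'tau': array([ 1.0000e-03, -6.1241e+01, -2.5842e+01,  6.9000e-02,  4.5000e-02,
       -0.0000e+00]), 'eef_pos': array([ 153.317, -605.929,  214.689]), 'tcp_rot': array([3.141, 0.   , 0.248]), 'ft_force': array([0.303, 0.052, 0.208]), 'moment': array([-0.042,  0.029, -0.008]), 'opening': 1.0001852141876117}
{'fx': 329.1601599649425, 'fy': 329.1601599649425, 'cx': 317.34491147742676, 'cy': 202.0232500083968, 'k1': -0.0005547913134014934, 'tool_from_camera': array([[ 1.16937910e-03, -9.61940952e-01, -2.73254894e-01,
         7.68694530e+01],
       [ 9.99999286e-01,  1.05814110e-03,  5.54460389e-04,
        -1.90879778e+00],
       [-2.44215922e-04, -2.73255347e-01,  9.61941503e-01,
        -1.69678102e+02],
       [ 0.00000000e+00,  0.00000000e+00,  0.00000000e+00,
         1.00000000e+00]])}
```

View pics/scene0.png

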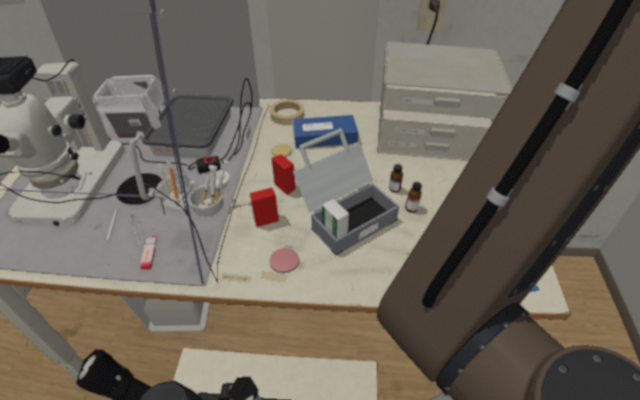

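View pics/top0.png

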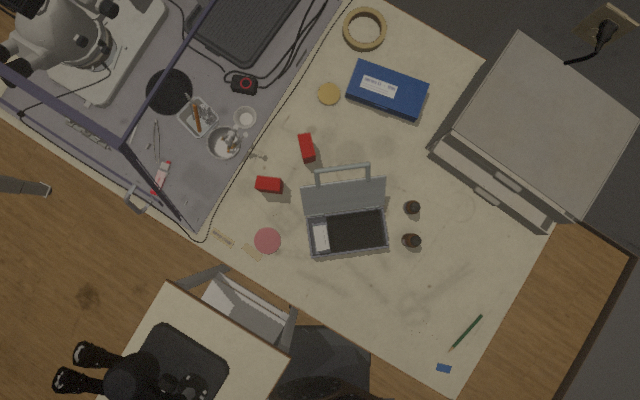

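The carton I want could be confused with the red one at scene (264,207) / top (268,184), or the red one at scene (284,174) / top (307,148). The right one is white and green and stands in the box, at scene (334,218) / top (320,238). I'll check that in close crops and measure the box corners.

```bash
cat > h.py <<'E'
import numpy as np, cv2
from cell import env
def ray(name,u,v):
    m=env.camera_model(name); x=(u-m["cx"])/m["fx"]; y=(v-m["cy"])/m["fy"]
    xd,yd=x,y
    for _ in range(10):
        f=1+m["k1"]*(x*x+y*y); x,y=xd/f,yd/f
    V=np.array(m["view"]) if "view" in m else np.linalg.inv(wristT(m))
    R,t=V[:3,:3],V[:3,3]
    return -R.T@t, R.T@np.array([x,y,1.])
def wristT(m):
    from scipy.spatial.transform import Rotation as Ro
    s=env.state(); T=np.eye(4); T[:3,:3]=Ro.from_euler('xyz',s["tcp_rot"]).as_matrix(); T[:3,3]=s["eef_pos"]
    return T@np.array(m["tool_from_camera"])
def atz(name,u,v,z):
    o,d=ray(name,u,v); return (o+d*(z-o[2])/d[2])[:3]
def proj(name,P,V=None):
    m=env.camera_model(name)
    if V is None: V=np.array(m["view"]) if "view" in m else np.linalg.inv(wristT(m))
    P=np.atleast_2d(P); c=P@V[:3,:3].T+V[:3,3]; s=c[:,:2]/c[:,2:]
    s=s*(1+m["k1"]*(s**2).sum(1,keepdims=True)); return s*[m["fx"],m["fy"]]+[m["cx"],m["cy"]]
E
python3 - <<'E'
import cv2
a=cv2.imread("pics/top0.png")[150:280,280:440]; cv2.imwrite("pics/topc.png",cv2.resize(a,None,fx=4.6,fy=4.6,interpolation=cv2.INTER_CUBIC))
a=cv2.imread("pics/scene0.png")[120:260,290:430]; cv2.imwrite("pics/scenec.png",cv2.resize(a,None,fx=4.2,fy=4.2,interpolation=cv2.INTER_CUBIC))
E
```

```text
(no output)
```

View pics/topc.png

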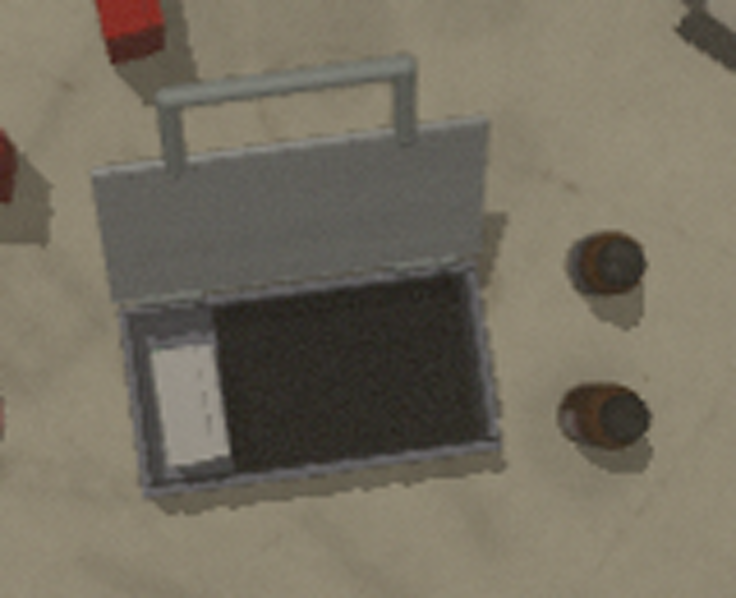

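View pics/scenec.png

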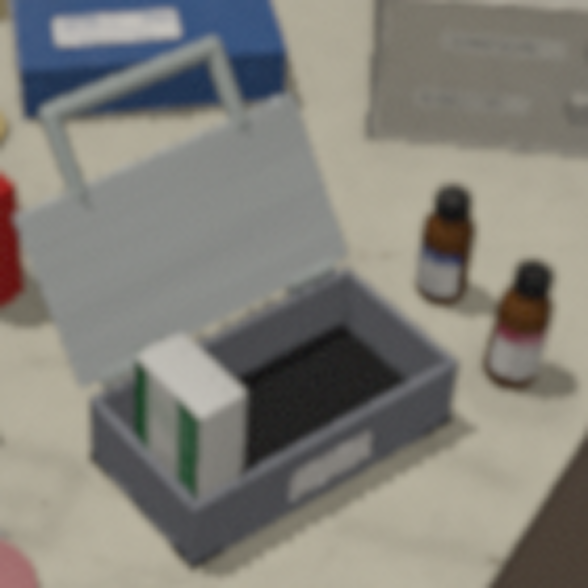

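The crops confirm the white and green carton at the box's left end. In the top crop the rim corners are at (147,492), (499,448) and (122,305), and the bar runs from (160,98) to (410,62).

Run:
```python
from h import *
f=lambda u,v:(280+u/4.6-.4,150+v/4.6-.4)
C={}
for n,(u,v,z) in dict(FL=(147,490,46),FR=(498,448,46),BL=(122,305,46),barL=(160,98,158),barR=(411,62,158),cFL=(165,470,87),cFR=(230,460,87),cBL=(150,342,87),cBR=(212,334,87)).items():
    C[n]=atz("top",*f(u,v),z); print(n,C[n].round(1))
d=C["FL"]-C["FR"]; print(np.hypot(*d[:2]),"yaw",np.arctan2(-d[0],d[1]))
d=C["barL"]-C["barR"]; print(np.hypot(*d[:2]),"yaw",np.arctan2(-d[0],d[1]))
d=C["FL"]-C["BL"]; print(np.hypot(*d[:2]))
s=lambda u,v:(290+u/4.2-.4,120+v/4.2-.4)
for n,(u,v,z) in dict(FL=(192,506,46),FR=(455,368,46),BL=(93,402,46),barL=(45,113,158),barR=(213,44,158),cFR=(246,400,87),cFL=(205,418,87),cBL=(138,352,87),cBR=(180,337,87)).items():
    C[n]=atz("scene",*s(u,v),z); print("scene",n,C[n].round(1))
d=C["FL"]-C["FR"]; print(np.hypot(*d[:2]),"yaw",np.arctan2(-d[0],d[1]))
```

```text
FL [478.3  37.   46. ]
FR [ 501.2 -126.5   46. ]
BL [564.2  50.6  46. ]
barL [647.5  33.9 158. ]
barR [664.9 -70.3 158. ]
cFL [489.9  28.7  87. ]
cFR [ 4.95e+02 -2.00e-01  8.70e+01]
cBL [546.8  36.7  87. ]
cBR [551.   9.  87.]
165.0691462287875 yaw 0.1391065734642628
105.61875701530207 yaw 0.16509738251538872
87.04043609564047
scene FL [477.1  39.2  46. ]
scene FR [ 498.4 -122.7   46. ]
scene BL [559.   52.5  46. ]
scene barL [649.1  33.4 158. ]
scene barR [664.3 -67.9 158. ]
scene cFR [492.7   3.6  87. ]
scene cFL [491.1  26.   87. ]
scene cBL [543.6  34.7  87. ]
scene cBR [543.8  12.   87. ]
163.331678960718 yaw 0.13049457412092919
```

```bash
python3 -m pendant '[0,0,0,-0.0586,1, 0,0,0,-0.0586,1, 0,0,0,-0.0586,1, 0,0,0,-0.0586,1, 0,0,0,-0.0586,1, 0,0,0,-0.0586,1, 0,0,0,-0.0586,1, 0,0,0,-0.0586,1]'
```

```text
t: 1.8
eef_pos: [153.3, -605.9, 214.7]
tcp_rot: [-3.142, 0.0, 1.727]
ft_force: [-0.5, -0.2, -0.3]
opening: 0.218
```

```bash
python3 -m pendant '[0.09,0.07,0,0,1, 0.09,0.07,0,0,1, 0.09,0.07,0,0,1, 0.09,0.07,0,0,1, 0.09,0.07,0,0,1, 0.09,0.07,0,0,1, 0.09,0.07,0,0,1, 0.09,0.07,0,0,1]'; python3 -c "
from cell import env; print(env.state()['joints'].round(2))"
```

```text
t: 2.8
eef_pos: [332.4, -286.5, 214.8]
tcp_rot: [3.141, 0.001, 1.72]
ft_force: [1.4, 0.0, 0.7]
opening: 0.004
[-0.86  0.23  1.99  0.    0.92 -1.01]
```

```bash
python3 -m pendant '[0.097,0.072,0,0,1, 0.097,0.072,0,0,1, 0.097,0.072,0,0,1, 0.097,0.072,0,0,1, 0.097,0.072,0,0,1, 0.097,0.072,0,0,1, 0.097,0.072,0,0,1, 0.097,0.072,0,0,1, 0,0,0,0,1, 0,0,0,0,1]'
python3 - <<'E'
from h import *
im=env.read_camera("wrist"); cv2.imwrite("pics/w1.png",im[:,:,::-1])
im=env.read_camera("top"); cv2.imwrite("pics/t1.png",im[:,:,::-1])
env.read_camera("wrist")
for th in ("box","carton","floor_step","lid_hinge","lid_bar"):
    r=env.landmark_of(th,"wrist"); print(th,[(np.round(a["xyz"]).tolist(),round(a["confidence"],2)) for a in r][:3])
print(env.state()["t"])
E
```

```text
t: 4.05
eef_pos: [513.0, 53.4, 214.5]
tcp_rot: [-3.141, 0.0, 1.721]
ft_force: [0.4, 0.2, -0.4]
opening: 0.004
box [([525.0, -35.0, -1.0], 0.91)]
carton [([523.0, 8.0, 47.0], 0.94), ([646.0, 135.0, 41.0], 0.82), ([721.0, 44.0, 38.0], 0.55)]
floor_step []
lid_hinge [([578.0, -29.0, 47.0], 0.65)]
lid_bar [([655.0, -22.0, 157.0], 0.57)]
4.45
```

View pics/w1.png

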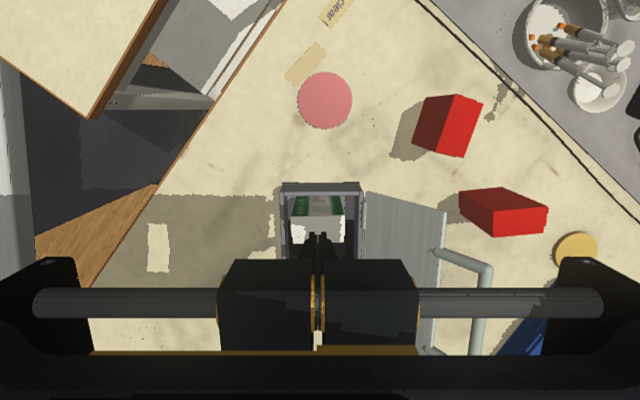

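The wrist picture shows the carton at about (318,215), with its green-striped left face at rows 195–215. The box's left wall is at row 187, and the shut fingertips are at (318,240). The red look-alikes, at (447,125) and (503,212), are clear of the work.

Run:
```python
from h import *
a=cv2.imread("pics/w1.png")[170:270,260:380]; cv2.imwrite("pics/w1c.png",cv2.resize(a,None,fx=6,fy=6,interpolation=cv2.INTER_CUBIC))
```

```text
(no output)
```

View pics/w1c.png

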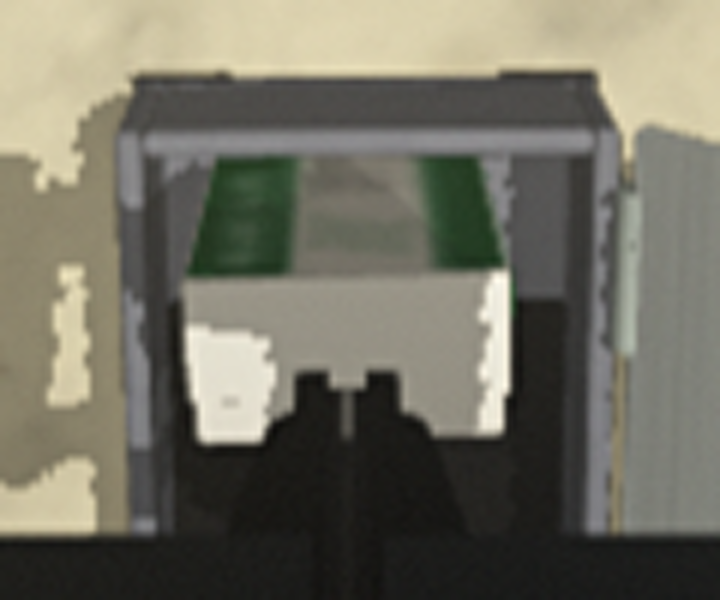

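Run:
```python
from h import *
f=lambda u,v:(260+u/6-.4,170+v/6-.4)
e=np.array([.989,.149,0]);g=np.array([-.149,.989,0]);o=env.state()["eef_pos"]
for n,(u,v,z) in dict(BoxL=(119,128,46),BoxR=(612,128,46),cL=(185,276,87),cR=(505,270,87),cL2=(198,444,87),cR2=(505,436,87)).items():
    p=atz("wrist",*f(u,v),z); q=p-o; print(n,p.round(1),"tool x %.1f y %.1f"%(q@g,q@e))
```

```text
BoxL [474.   42.1  46. ] tool x -5.1 y -40.4
BoxR [560.   55.1  46. ] tool x -5.0 y 46.5
cL [490.6  30.4  87. ] tool x -19.0 y -25.8
cR [540.5  39.   87. ] tool x -18.0 y 24.8
cL2 [496.3   2.3  87. ] tool x -47.7 y -24.3
cR2 [545.3  11.2  87. ] tool x -46.3 y 25.5
```

```bash
python3 -m pendant '[0.01,0,0.08,0,1, 0,0,0.09,0,1, 0,0,0.09,0,1, 0,0,0.07,0,1, 0,0,0.04,0,1, -0.01,0,0.01,0,1, 0,0,0,0,1]'; python3 -m pendant '[-0.015,0,0,0,1, -0.01,0,0,0,1, -0.01,0,0,0,1, -0.01,0,0,0,1, -0.01,0,0,0,1]'
python3 - <<'E'
from h import *
for n in("scene","top"):cv2.imwrite(f"pics/p1{n}.png",cv2.resize(env.read_camera(n)[120:280,280:440,::-1],None,fx=3.5,fy=3.5))
a=cv2.imread("pics/p1scene.png");b=cv2.imread("pics/p1top.png");cv2.imwrite("pics/p1.png",cv2.resize(np.hstack([a,b]),(800,400)))
E
```

```text
t: 5.32
eef_pos: [513.6, 53.2, 62.9]
tcp_rot: [3.141, 0.0, 1.72]
ft_force: [-0.5, 0.2, -0.3]
opening: 0.006
t: 5.95
eef_pos: [516.7, 31.5, 62.6]
tcp_rot: [3.142, 0.0, 1.721]
ft_force: [-0.2, -0.1, -0.4]
opening: 0.005
```

View pics/p1.png

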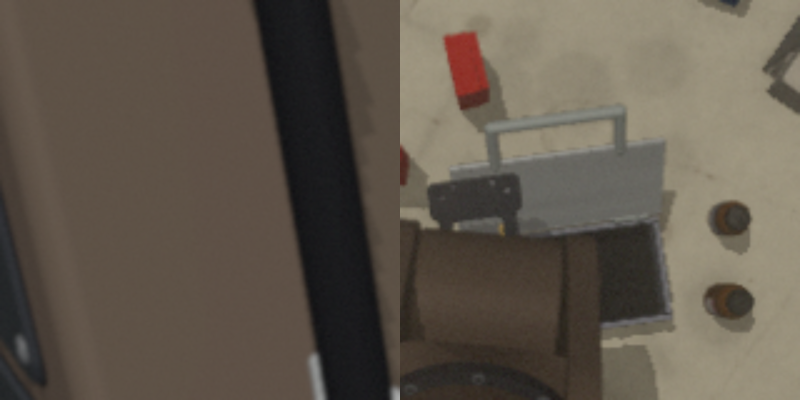

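The arm hides the carton from both room cameras, since the scene crop shows only the arm and the top crop shows the arm over the box's left half. I'll use the wrist camera and keep pushing.

```bash
python3 -m pendant '[-0.01,0,0,0,1, -0.01,0,0,0,1, -0.01,0,0,0,1, -0.01,0,0,0,1]'
python3 - <<'E'
from h import *
cv2.imwrite("pics/w2.png",env.read_camera("wrist")[:,:,::-1])
E
```

```text
t: 6.55
eef_pos: [519.0, 15.7, 62.6]
tcp_rot: [-3.142, 0.0, 1.721]
ft_force: [1.1, -0.6, -0.3]
opening: 0.006
```

View pics/w2.png

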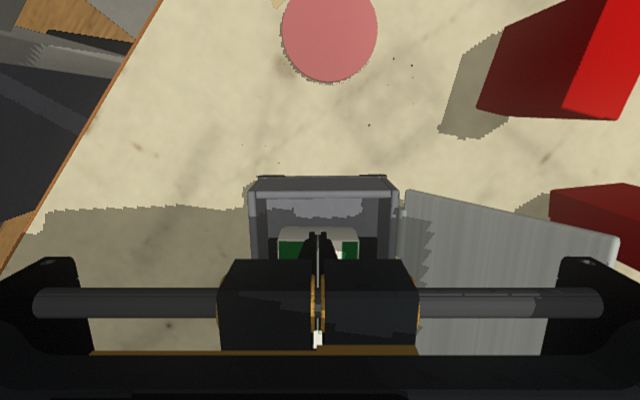

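The picture shows the carton's white base end at about (318,235) with green beyond it, so it is well tipped. I'll push a little further, then rise and look.

```bash
python3 -m pendant '[-0.015,0,0,0,1, -0.015,0,0,0,1, 0,0,0,0,1, 0.02,0,-0.05,0,1, 0.08,0,-0.12,0,1, 0.08,0,-0.12,0,1, 0.08,0,-0.12,0,1,0,0,0,0,1]'
python3 - <<'E'
from h import *
cv2.imwrite("pics/w3.png",env.read_camera("wrist")[:,:,::-1])
E
```

```text
t: 7.6
eef_pos: [506.0, 108.8, 229.8]
tcp_rot: [3.135, 0.0, 1.723]
ft_force: [-0.7, 0.1, -0.4]
opening: 0.003
```

View pics/w3.png

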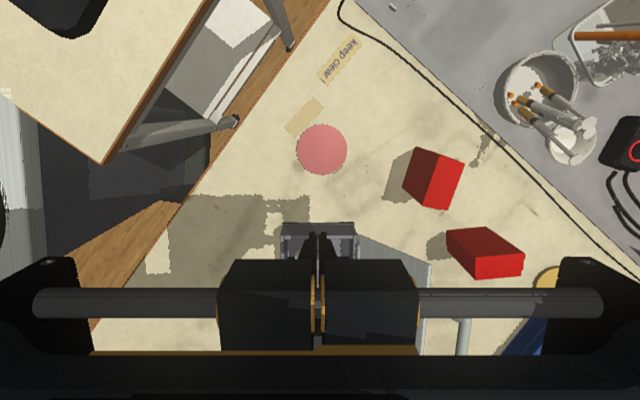

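```bash
python3 -m pendant '[-0.13,0,0,0,-0.3, -0.13,0,0,0,-0.3, -0.13,0,0,0,-0.3, -0.08,0,0,0,-0.3,0,0,0,0,-0.3]'
python3 - <<'E'
from h import *
cv2.imwrite("pics/w4.png",env.read_camera("wrist")[:,:,::-1]); print(env.state()["opening"])
for th in ("box","carton","lid_hinge","lid_bar"):
    r=env.landmark_of(th,"wrist"); print(th,[(np.round(a["xyz"]).tolist(),round(a["confidence"],2)) for a in r][:3])
E
```

```text
t: 8.28
eef_pos: [532.9, -81.3, 224.9]
tcp_rot: [-3.139, -0.001, 1.717]
ft_force: [0.3, 0.8, 0.2]
opening: 0.473
0.515288155165619
box []
carton [([716.0, 42.0, 39.0], 0.66), ([526.0, -26.0, 11.0], 0.63)]
lid_hinge [([580.0, -32.0, 47.0], 0.66)]
lid_bar [([652.0, -22.0, 156.0], 0.84)]
```

View pics/w4.png

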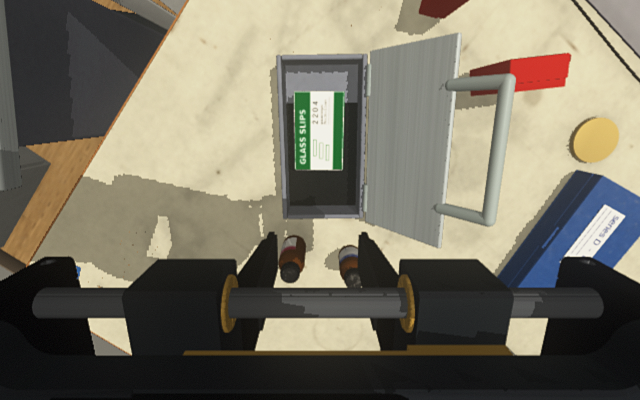

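The carton lies flat, printed face up, at (318,130) with its sides parallel to the box. The bar runs from (508,85) to (490,215). I'll check the carton's height and extent and the bar's position.

Run:
```python
from h import *
e=np.array([.989,.149,0]);g=np.array([-.149,.989,0]);o=np.array([529.4,-35.2,0])
print(env.state()["eef_pos"],env.state()["tcp_rot"])
for n,(u,v,z) in dict(cTL=(294,92,38),cTR=(344,92,38),cBL=(295,170,38),cBR=(343,170,38),boxTL=(277,56,46),boxTR=(368,53,46),boxBL=(283,218,46),boxBR=(363,218,46),barT=(508,85,158),barM=(500,147,158),barB=(490,214,158)).items():
    p=atz("wrist",u,v,z); q=p-o; print(n,p.round(1),"box x %.1f y %.1f"%(q@e,q@g))
a=cv2.imread("pics/w4.png")[40:250,260:530]; cv2.imwrite("pics/w4c.png",cv2.resize(a,None,fx=2.9,fy=2.8,interpolation=cv2.INTER_CUBIC))
```

```text
[533.04893775 -78.07919674 226.23520571] [-3.14089215e+00 -3.17478225e-04  1.72150552e+00]
cTL [494.3  12.5  38. ] box x -27.6 y 52.4
cTR [545.3  20.3  38. ] box x 24.0 y 52.5
cBL [506.2 -68.1  38. ] box x -27.9 y -29.1
cBR [558.3 -60.1  38. ] box x 24.9 y -28.9
boxTL [474.  43.  46.] box x -43.2 y 85.6
boxTR [561.8  59.1  46. ] box x 46.1 y 88.5
boxBL [ 500.5 -122.5   46. ] box x -41.6 y -82.1
boxBR [ 589.  -108.9   46. ] box x 48.0 y -81.8
barT [647.1  34.8 158. ] box x 126.8 y 51.7
barM [654.3  -6.6 158. ] box x 127.8 y 9.7
barB [661.9 -56.4 158. ] box x 127.9 y -40.7
```

View pics/w4c.png

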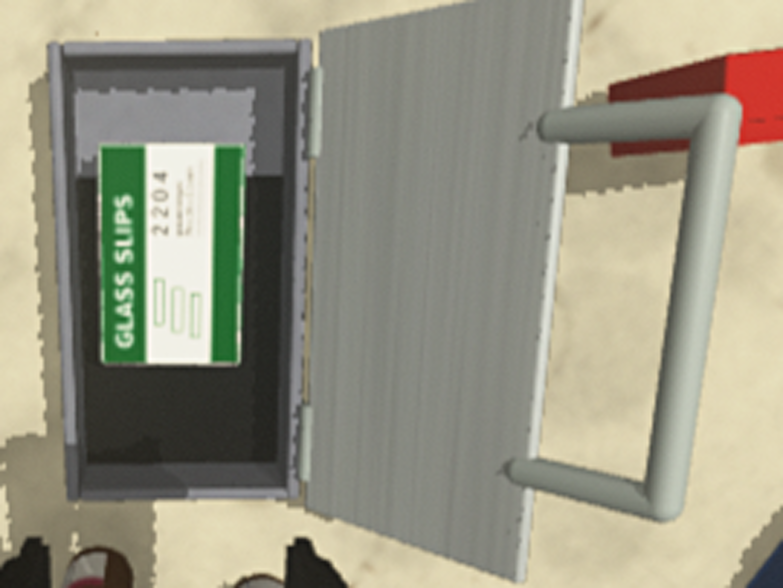

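The carton is flat and below the rim: at z = 38 its outline measures 81.5 x 52 mm, from y -29 to 52 mm. Next I go above the bar.

```bash
python3 -m pendant '[0.028,0.0817,0,0,-0.3, 0.028,0.0817,0,0,-0.3, 0.028,0.0817,0,0,-0.3, 0.028,0.0817,0,0,-0.3, 0,0,0.05,0,-0.3, 0,0,0.05,0,-0.3, 0,0,0,0,-0.3]'
python3 - <<'E'
from h import *
cv2.imwrite("pics/w5.png",env.read_camera("wrist")[:,:,::-1]); print(env.state()["opening"])
r=env.landmark_of("lid_bar","wrist"); print([(np.round(a["xyz"]).tolist(),round(a["confidence"],2)) for a in r][:3])
E
```

```text
t: 9.4
eef_pos: [655.2, -14.0, 185.3]
tcp_rot: [-3.139, -0.001, 1.722]
ft_force: [-1.2, -0.4, 0.7]
opening: 0.653
0.6502927478268885
[([653.0, -22.0, 156.0], 0.86)]
```

View pics/w5.png

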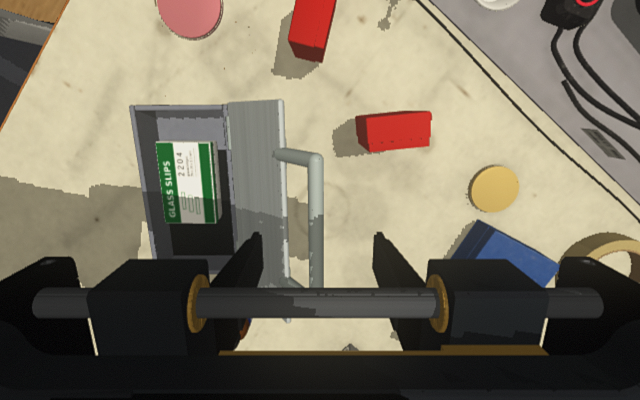

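```bash
python3 -m pendant '[-0.012,0,0,0,0.35, 0,0,0,0,0.35, 0,0,0.058,0,0.35, 0,0,0.05,0,0.35, 0,0,0.01,0,0.35, 0,0,0,0,0.35]'
```

```text
t: 10.25
eef_pos: [656.8, -19.9, 139.9]
tcp_rot: [3.141, 0.0, 1.72]
ft_force: [-0.7, 0.0, -0.4]
opening: 0.322
```

```bash
python3 -m pendant '[0,0,0,0,1, 0,0,0,0,1, 0,0,0,0,1]'
```

```text
t: 10.62
eef_pos: [655.0, -20.1, 139.9]
tcp_rot: [-3.138, -0.0, 1.721]
ft_force: [-10.0, -1.3, 4.1]
opening: 0.097
```

The bar is gripped: the opening is 9 mm and the force is small. I'll compute the arc shifts for the lid.

Run:
```python
import numpy as np
q=np.arange(2.2,-.01,-.1); c=np.cos(q)*.132/.4; s=np.sin(q)*.132/.4
for i in range(22): print(f"{q[i]:.1f}->{q[i+1]:.1f} y {-(c[i+1]-c[i]):.4f} z {-(s[i+1]-s[i]):.4f}   target dy {-(c[i+1]-c[0])*400:.1f} dz(up) {(s[i+1]-s[0])*400:.1f}")
```

```text
2.2->2.1 y -0.0276 z -0.0181   target dy -11.0 dz(up) 7.2
2.1->2.0 y -0.0293 z -0.0152   target dy -22.8 dz(up) 13.3
2.0->1.9 y -0.0306 z -0.0122   target dy -35.0 dz(up) 18.2
1.9->1.8 y -0.0317 z -0.0091   target dy -47.7 dz(up) 21.8
1.8->1.7 y -0.0325 z -0.0059   target dy -60.7 dz(up) 24.2
1.7->1.6 y -0.0329 z -0.0026   target dy -73.8 dz(up) 25.2
1.6->1.5 y -0.0330 z 0.0007   target dy -87.0 dz(up) 24.9
1.5->1.4 y -0.0327 z 0.0040   target dy -100.1 dz(up) 23.4
1.4->1.3 y -0.0322 z 0.0072   target dy -113.0 dz(up) 20.5
1.3->1.2 y -0.0313 z 0.0104   target dy -125.5 dz(up) 16.3
1.2->1.1 y -0.0301 z 0.0135   target dy -137.6 dz(up) 10.9
1.1->1.0 y -0.0286 z 0.0164   target dy -149.0 dz(up) 4.4
1.0->0.9 y -0.0268 z 0.0192   target dy -159.7 dz(up) -3.3
0.9->0.8 y -0.0248 z 0.0218   target dy -169.6 dz(up) -12.0
0.8->0.7 y -0.0225 z 0.0241   target dy -178.6 dz(up) -21.7
0.7->0.6 y -0.0200 z 0.0263   target dy -186.6 dz(up) -32.2
0.6->0.5 y -0.0172 z 0.0281   target dy -193.5 dz(up) -43.4
0.5->0.4 y -0.0143 z 0.0297   target dy -199.3 dz(up) -55.3
0.4->0.3 y -0.0113 z 0.0310   target dy -203.8 dz(up) -67.7
0.3->0.2 y -0.0082 z 0.0320   target dy -207.1 dz(up) -80.5
0.2->0.1 y -0.0049 z 0.0326   target dy -209.0 dz(up) -93.5
0.1->-0.0 y -0.0016 z 0.0329   target dy -209.7 dz(up) -106.7
```

```bash
python3 -m pendant '[0,-0.0325,-0.018,0,1, 0,-0.0293,-0.0152,0,1, 0,-0.0306,-0.0122,0,1, 0,-0.0317,-0.0091,0,1]'
```

```text
t: 11.12
eef_pos: [607.2, -27.4, 162.3]
tcp_rot: [3.14, 0.001, 1.721]
ft_force: [2.1, -0.5, 0.6]
opening: 0.099
```

```bash
python3 -m pendant '[0,-0.0325,-0.0059,0,1, 0,-0.0329,-0.0026,0,1, 0,-0.033,0.0007,0,1, 0,-0.0327,0.004,0,1]'; python3 -m pendant '[0,-0.0322,0.0072,0,1, 0,-0.0313,0.0104,0,1, 0,-0.03,0.0135,0,1, 0,-0.0286,0.0164,0,1]'
```

```text
t: 11.62
eef_pos: [554.5, -35.2, 162.5]
tcp_rot: [-3.141, -0.0, 1.721]
ft_force: [2.1, 0.6, 1.5]
opening: 0.097
t: 12.12
eef_pos: [506.5, -42.4, 143.1]
tcp_rot: [-3.141, -0.0, 1.721]
ft_force: [3.9, 1.3, -2.2]
opening: 0.092
```

```bash
python3 -m pendant '[0,-0.0268,0.0192,0,1, 0,-0.0248,0.0218,0,1, 0,-0.0225,0.0241,0,1, 0,-0.02,0.0263,0,1, 0,-0.0172,0.0281,0,1]'; python3 -m pendant '[0,-0.0072,0.0149,0,1, 0,-0.0072,0.0149,0,1, 0,-0.0056,0.0155,0,1, 0,-0.0056,0.0155,0,1, 0,-0.0041,0.016,0,1, 0,-0.0041,0.016,0,1,0,0,0,0,1]'
```

```text
t: 12.75
eef_pos: [462.9, -49.1, 95.2]
tcp_rot: [3.142, 0.0, 1.721]
ft_force: [3.4, 3.2, -1.0]
opening: 0.093
t: 13.62
eef_pos: [450.0, -51.0, 58.3]
tcp_rot: [-3.141, -0.0, 1.721]
ft_force: [2.5, 4.5, -1.3]
opening: 0.099
```

```bash
python3 -m pendant '[0,-0.0025,0.01,0,1, 0,-0.0015,0.01,0,1, 0,-0.001,0.01,0,1, 0,-0.001,0.01,0,1, 0,0,0.006,0,1, 0,0,0,0,1]'; python3 -m pendant '[0,0,0.005,0,1, 0,0,0.005,0,1, 0,0,0,0,1]'
```

```text
t: 14.38
eef_pos: [447.7, -51.4, 40.3]
tcp_rot: [3.141, 0.0, 1.721]
ft_force: [2.1, 4.3, 0.1]
opening: 0.096
t: 14.75
eef_pos: [447.6, -51.4, 36.3]
tcp_rot: [-3.141, 0.0, 1.721]
ft_force: [2.0, 3.5, -0.7]
opening: 0.096
```

```bash
python3 -m pendant '[0,0,0.005,0,1, 0,0,0,0,1]'; python3 -m pendant '[0,0,0.004,0,1, 0,0,0,0,1]'
```

```text
t: 15.0
eef_pos: [447.6, -51.4, 34.3]
tcp_rot: [-3.141, -0.0, 1.721]
ft_force: [1.7, 3.5, 0.9]
opening: 0.094
t: 15.25
eef_pos: [447.6, -51.4, 33.2]
tcp_rot: [3.141, 0.0, 1.721]
ft_force: [0.7, 3.3, 9.1]
opening: 0.097
```

```bash
python3 -m pendant '[0,0,0.004,0,1, 0,0,0,0,1]'
python3 - <<'E'
from h import *
cv2.imwrite("pics/w6.png",env.read_camera("wrist")[:,:,::-1])
r=env.landmark_of("lid_bar","wrist"); print([(np.round(a["xyz"]).tolist(),round(a["confidence"],2)) for a in r][:3])
E
```

```text
t: 15.5
eef_pos: [447.6, -51.5, 32.7]
tcp_rot: [3.141, 0.001, 1.721]
ft_force: [-4.0, 4.8, 33.2]
opening: 0.095
[([448.0, -53.0, 50.0], 0.69)]
```

View pics/w6.png

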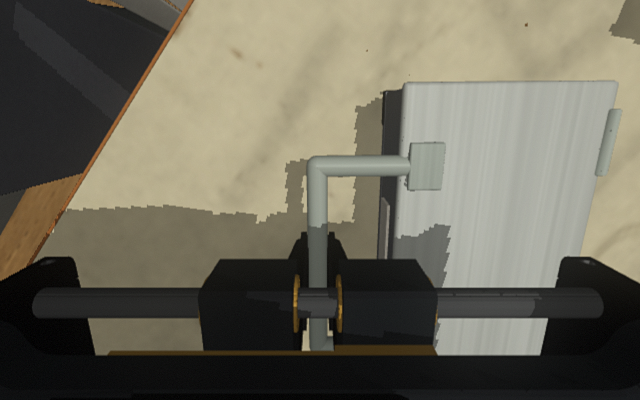

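The wrist picture shows the lid level over the box, with the bar at column 318 between the fingers. The upward force climbed from 1 to 33 N over the last 2 mm, so the lid is seated. I'll ease off, release and rise.

```bash
python3 -m pendant '[0,0,-0.005,0,1, 0,0,0,0,0.4, 0,0,0,0,0.4, 0,0,0,0,0.4, 0,0,0,0,0.4]'
```

```text
t: 16.23
eef_pos: [447.5, -51.5, 33.1]
tcp_rot: [-3.141, -0.0, 1.721]
ft_force: [0.9, -0.3, 0.3]
opening: 0.297
```

```bash
python3 -m pendant '[0,0,-0.03,0,0.4, 0,0,-0.05,0,0.4, 0,0,-0.1,0,0.4, 0,0,-0.12,0,0.4, 0,0,-0.12,0,0.4]'; python3 -m pendant '[-0.12,0,0,0,0.4, -0.12,0,0,0,0.4, -0.12,0,0,0,0.4, -0.12,0,0,0,0.4, -0.12,0,0,0,0.4, -0.12,0,0,0,0.4,-0.1,0,0,0,0.4, 0,0,0,0,0.4]'
python3 - <<'E'
from h import *
for n in ("scene","top"):
    cv2.imwrite(f"pics/e{n}.png",env.read_camera(n)[:,:,::-1])
    for th in ("box","carton","lid_hinge","lid_bar","stain_bottle_a","dish"):
        r=env.landmark_of(th,n); print(n,th,[(np.round(a["xyz"]).tolist(),round(a["confidence"],2)) for a in r][:3])
a=cv2.imread("pics/escene.png")[120:280,250:430];b=cv2.imread("pics/etop.png")[120:280,240:440]
cv2.imwrite("pics/e.png",np.hstack([cv2.resize(a,(400,356),interpolation=2),cv2.resize(b,(400,356),interpolation=2)]))
E
```

```text
t: 16.85
eef_pos: [447.2, -51.3, 203.6]
tcp_rot: [3.141, 0.0, 1.721]
ft_force: [0.6, 0.1, -1.0]
opening: 0.302
t: 17.85
eef_pos: [496.2, -377.8, 201.5]
tcp_rot: [3.142, 0.0, 1.718]
ft_force: [0.1, 0.1, -0.1]
opening: 0.299
scene box [([531.0, -36.0, -3.0], 0.7)]
scene carton [([642.0, 134.0, 41.0], 0.91), ([718.0, 41.0, 42.0], 0.64)]
scene lid_hinge [([577.0, -29.0, 51.0], 0.97)]
scene lid_bar [([446.0, -50.0, 50.0], 0.73)]
scene stain_bottle_a []
scene dish [([508.0, 137.0, 1.0], 0.96)]
top box [([529.0, -39.0, -2.0], 0.85)]
top carton [([642.0, 136.0, 44.0], 0.89), ([715.0, 37.0, 43.0], 0.72)]
top lid_hinge [([583.0, -32.0, 49.0], 0.62)]
top lid_bar [([446.0, -51.0, 51.0], 0.77), ([526.0, -40.0, -4.0], 0.45)]
top stain_bottle_a [([516.0, -173.0, -4.0], 0.58), ([586.0, -179.0, -1.0], 0.55)]
top dish [([509.0, 141.0, -3.0], 0.86)]
```

View pics/e.png

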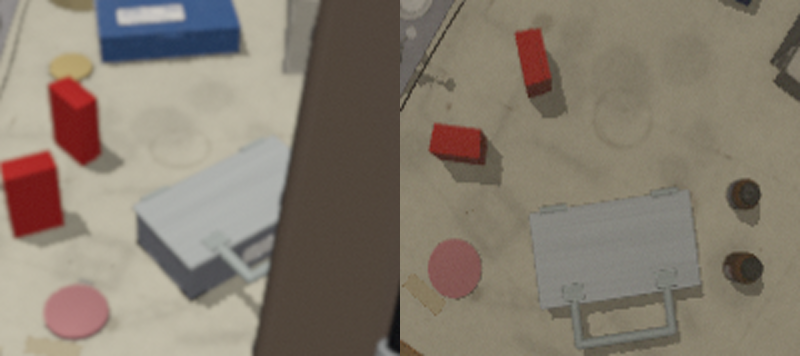

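The lid is flat on the box in both pictures, with the bar at (625,335) in the crop and 50 mm above the desk, which is the shut height. The bottles, at (743,195) and (742,267), the dish and both red cartons stand where they did. I'm handing the job in.

```bash
python3 -c "
from cell import env
print(env.job_done(), env.state()['t'])"
```

```text
the job is handed in; nothing more can be done
the job is handed in; nothing more can be done
```

The carton lies flat in the box and the lid is shut. I handed the job in at about 18.5 s, with the arm clear of everything.

- **Carton:** I pushed it high on its left face with the shut fingers until it tipped over the step. A wrist picture then showed it lying flat, printed face up. It measured 81.5 x 52 mm at z = 38, which puts it below the rim. Its base end overhangs the slot by about 12 mm, so it did not stay right against the step, but most of it rests on the pad.
- **Lid:** I pinched the bar and carried it round the arc, with forces of about 6 N or less at each check. I lowered it in small steps until it seated at TCP z of about 33 mm. The last step pressed it onto the rim with 33 N; then I eased off and let go.
- **Final checks:** Both room cameras show the lid level, and the network puts the bar at z = 50 to 51 (49.5 is shut). The top camera finds both bottles and both cameras find the dish, all within about 4 mm of where they started.
- **Check that failed:** the network did not find the bottles in the last scene picture, because the arm hid them.

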